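# Slide the ware board out to the gauge and hold it

## Task

Slide the wooden ware board, with the clay pot standing on it, outward along the drying rack and under the rack's bar until the board's blue-striped front end is level with the green tip of the pottery gauge. The board would tip over the rack's edge by itself out there, so keep hold of it: finish with the gripper still holding the board steady and level on the rack, with the pot standing where it was on the board. Do not knock or shift the gauge or the other things on the table.

Things in the scene. Friction and masses are not known exactly. Their poses are not given: they have to be found in the camera images.
- rack: Low steel drying rack fixed to the table. Origin on the table, +y outward, z up. Two runners (x +-30 to +-60 mm), tops 80 mm above the table, run from y = -270 mm to the outer edge at y = +130 mm. Side guides (inner faces x = +-64 mm, outer +-74, tops z = 94 mm) leave the board 4 mm play each side: it slides along y only. Gate posts (9 mm radius) at y = +110 mm, x = +-83 mm carry the bar.
- rack_bar (a point): Middle of the rack's round cross-bar (on its axis), 7 mm radius: underside 180 mm, axis 187 mm, top 194 mm above the table. Axes as the rack.
- rack_edge (a point): Middle of the rack's outer edge at the height of the runners' top, 80 mm above the table; the board overhangs beyond this. Axes as the rack.
- board: Light wooden ware board, loose, 120 (x) by 340 (y) by 15 (z) mm, 0.45 kg, flat on the runners. Origin at the centre of its underside, +y outward (pot and blue stripe), z up. A dark wooden grip post 26 by 26 mm, 65 mm tall, is fixed on it at y = -140 mm (top 160 mm above the table). At the mark, board and pot balance beyond the rack's edge: it tips if let go; holding the post takes up to 10 N.
- board_grip (a point): Point to grip on the dark post: on the post's axis, 17 mm below its top, 143 mm above the table. Axes as the board; all four sides of the post are free, 26 mm wide.
- board_front (a point): Middle of the upper edge of the board's outer end (blue stripe), at y = +170 mm, z = +15 mm of the board. Axes as the board.
- pot: Loose terracotta cup-shaped pot, 84 mm rim diameter, 65 mm tall, about 0.36 kg, standing upright on the board about 120 mm outward of its centre. Origin at the centre of its underside, z up. It starts on the inner side of the bar and passes about 20 mm below it.
- gauge: Pottery gauge standing loose on the table beyond the rack's edge, beside the board's path on the rack's +x side: dark round foot 80 mm wide and 22 mm tall, thin rod to 142 mm, and a level pointer with a green end towards the board. Origin at the centre of the foot's underside; the pointer runs along its -x. About 0.8 kg.
- gauge_tip (a point): The pointer's green tip (5 mm radius, last 30 mm green), 65 mm from the rod, 102 mm above the table, about 15 mm beside the board's long edge. It is the mark: the board's outer end must come level with it along the outward direction.
- glaze_jar: Bystander: white jar with blue lid, 64 mm wide, 85 mm tall. Origin at the centre of its underside.
- mug: Bystander: blue mug, 76 mm wide, 85 mm tall, with a handle. Origin at the centre of its underside.
- bat: Bystander: white plaster disc, 120 mm wide, 16 mm thick, lying on the table. Origin at the centre of its underside.

How it is judged (in metres and radians):
On the way:
1. the pot has come out under the bar, standing on the board (y of pot in the frame of rack above 0.16 m and z of pot in the frame of board below 0.03 m and angle between board's own z axis and vertical below 0.1 rad), for 0.1 s.
At the end, for the whole second after the job is handed in: Board end within 8 mm of level with the gauge's green tip; board level (0.05 rad), still (0.02 m/s), resting on the rack, held by the fingers (over 1 N), clear of the gauge; pot upright (0.08 rad) on the board, within 15 mm along and across of its starting spot (y of gauge_tip in the frame of board_front between -0.008 and 0.008 m and angle between board's own z axis and vertical below 0.05 rad and contact force between the fingers and board above 1 N and contact force between board and rack above 0.3 N and contact force between board and gauge below 0.2 N and linear speed of board below 0.02 m/s and y of pot in the frame of board between 0.099 and 0.139 m and x of pot in the frame of board between -0.023 and 0.023 m and z of pot in the frame of board between 0.01 and 0.02 m and angle between pot's own z axis and vertical below 0.08 rad); the arm keeps its last pose, push and grip.
It fails at once if the board tips (over 0.15 rad) (angle between board's own z axis and vertical above 0.15 rad).
It fails at once if the pot tips (over 0.25 rad) (angle between pot's own z axis and vertical above 0.25 rad).
It fails at once if the gauge is shifted by more than 8 mm (distance of gauge from where it was at the start of the episode above 0.008 m).
It fails at once if a bystander is shifted by more than 20 mm (distance of any of glaze_jar, mug, bat from where it was at the start of the episode above 0.02 m).
It also fails if it takes over 38 s, if anything falls off the work surface, if the arm or the gripper's body presses on something with over 40 N, if the wrist force passes 120 N, or if a joint passes its speed limit or range.

## Robot

A 6-joint arm with a two-finger parallel gripper is mounted at the origin on the work surface. World frame = base frame: x ahead of the robot, y to its left, z up, the work surface at z = 0. Lengths are in mm, angles in rad, forces in N, time in s.
With the tool pointing down it reaches from about 400 to 925 mm from the base axis. Payload 12.5 kg.
Tool frame: the origin (TCP) lies at the very end of the fingers, on their centre line; the grasp point (between the pads) lies 19 mm behind it; z points along the fingers, y is the line along which they close (so a half turn about z gives the same grasp; the last joint's range is limited). The gripper opens to 95 mm and grips with 3 to 60 N. Pads are 20 mm wide; open, the fingers measure 119 mm over their backs; the gripper's body (75 mm by 180 mm) begins 59 mm behind the grasp point.
Start: joints at [1.141, 0.491, 1.559, -0, 1.092, -0.106], TCP at [198.842, 592.547, 183.861] pointing down, gripper open.
Joint ranges: [-3.1, 3.1], [-0.84, 2.19], [0.05, 2.79], [-1.13, 4.28], [0.06, 2.93], [-2.69, 2.69]. Speed limits (rad/s): [2.22, 2.22, 2.79, 3.14, 3.14, 3.14].

## Interface

Orientations are given as [roll, pitch, yaw] about the fixed x, y, z axes, in that order (R = Rz(yaw) Ry(pitch) Rx(roll)).
In Python, from cell import env gives the robot as it stands.
- The arm moves only by the tool nudge_tcp, called after "Call:" by a JSON object that holds its "name" and its "arguments". Schema: {"type":"object","properties":{"motion":{"type":"array","items":{"type":"array","items":{"type":"array","items":{"type":"number"},"minItems":5,"maxItems":5},"minItems":1,"maxItems":5},"minItems":1,"maxItems":1},"only":{"type":"string"},"quiet":{"type":"boolean"},"lines":{"type":"string"}},"required":["motion"],"additionalProperties":false}. motion is a list that holds a single list of rows (three levels of brackets), with 1 to 5 rows, each of 5 numbers: dx, dy, dz in shares of 400 mm (1.0 is 400 mm), then a turn about the tool's z in shares of 4 rad (1.0 is 4 rad), then the opening from 0.0 (shut) to 1.0 (fully open); each row is the pose to reach, as a shift and turn from the pose commanded when the call began, along the tool's axes at that moment; what a row does not reach only later rows make up. A row lasts 1/12 s, in which the tool goes at most 41.7 mm and 0.125 rad, less where a joint would pass 70% of its speed; a pose out of reach is approached as far as the arm can. The fingers move at their own pace and stop on an object; the grip force is fixed at half the most. Time passes only in rows, so rows that do not move let the fingers close. The tool returns the time, the measured TCP pose, the force, the opening and the grip force at its end. only (a regular expression) keeps the lines of the reply that match it, lines (a string "A,B") keeps lines A to B, and quiet returns only ok. Shift and turn numbers lie between -1 and 1, and a call with a number outside is refused. Input that does not fit is refused with a message, and nothing moves.
- env.state(): the state, without advancing time (a new reading comes with each control period).
- env.read_camera(name): name is "scene" or "top" or "wrist"; returns (picture, depth): 400x640x3 uint8, red, green, blue; 400x640 float32, mm along the optical axis (not along the pixel's ray), 0 where there is no reading.
- env.camera_info(name): a dict with "vertical_fov" (degrees; the focal length in pixels is half the picture's height over the tangent of half this angle, whatever the lens; pixels are square), "cx", "cy" (the principal point, pixels), "origin" and "attitude" of the camera in the world. Camera axes: x right, y down, z forward; pixel columns grow to the right and rows downward; lengths in mm; the calibration is good to about 2 mm. A picture is of the moment at which its call begins: read the wrist's pose just before it. camera_info takes no time and is no camera call; for the wrist camera it gives the pose at the moment of the call.
- env.job_done(): hands the job in; it is judged then, once.
The state is a dict: "t": time; "joints": joint angles; "qvel": joint speeds; "tau": joint torques, N m; "eef_pos": TCP position; "tcp_rot": TCP orientation; "ft_force": force on the tool from outside, world axes, zero at the start; "moment": the same for the moment, N m; "opening": opening from 0.0 (shut) to 1.0 (fully open); "grip_force": force on a finger pad.
Only numpy, scipy, OpenCV 4.12 (cv2) and the standard library are available. Lean on these libraries where they do the work, as an engineer would, in place of code of your own. Each camera call takes 0.05 s, during which the arm holds its last target. There are 200 camera calls.

## Working session

There is one attempt and no reset: what is moved stays moved. The work goes in short steps, Python scripts to look and compute and a tool call to move; the robot and the scene stay as the last step left them, time stands still between calls to the robot, and variables do not carry over. Pictures are saved under pics/ and viewed, at most 10 in all, crops included, and the job is handed in when it is done.

```bash
ls; mkdir -p pics; cat > h.py <<'E'
from cell import env
import numpy as np, cv2
from scipy.spatial.transform import Rotation as R
def grab(n):
    i=env.camera_info(n); p,d=env.read_camera(n)
    cv2.imwrite(f'pics/{n}_{env.state()["t"]:.2f}.png',p[:,:,::-1]); return p,d,i
def cloud(d,i):
    f=d.shape[0]/2/np.tan(np.radians(i['vertical_fov'])/2)
    v,u=np.mgrid[:d.shape[0],:d.shape[1]]
    P=np.stack([(u-i['cx'])/f*d,(v-i['cy'])/f*d,d],-1)
    a=np.array(i['attitude'],float)
    M=a if a.shape==(3,3) else R.from_euler('xyz',a).as_matrix()
    return P@M.T+np.array(i['origin'])
E
python3 - <<'E'
from h import *
for n in('top','scene'):
    p,d,i=grab(n); print(n,i); np.savez(f'{n}.npz',p=p,d=d,P=cloud(d,i))
print(env.state())
E
ls pics
```

```text
cell.py
pics
top {'vertical_fov': 48.22719515688331, 'cx': 324.5524514933152, 'cy': 206.2736603274145, 'origin': array([ 463.21827598,   23.31358448, 1210.23045569]), 'attitude': array([-3.04036664e+00,  4.94931246e-04, -1.57262673e+00])}
scene {'vertical_fov': 56.30335080767314, 'cx': 315.36024024086566, 'cy': 200.60157104045507, 'origin': array([1020.81843181, -647.87291225,  979.05451092]), 'attitude': array([-2.38474982, -0.01350506,  0.57018026])}
{'t': 0.1, 'joints': array([ 1.14139019e+00,  4.91451093e-01,  1.55938443e+00, -1.26884439e-05,
        1.09171036e+00, -1.05630371e-01]), 'qvel': array([-0.00083525, -0.00087932, -0.00050595, -0.00034211,  0.00157308,
       -0.00014425]), 'tau': array([ 3.23834087e-03, -6.13632131e+01, -2.58607239e+01,  6.93846191e-02,
        4.70687484e-02, -3.30333512e-05]), 'eef_pos': array([198.73948058, 592.30080243, 183.35154562]), 'tcp_rot': array([-3.14064356e+00, -8.93106686e-05,  2.81782270e+00]), 'ft_force': array([1.20171871, 0.15520338, 0.26099146]), 'moment': array([ 0.00396038, -0.00100594, -0.02415209]), 'grip_force': 0.0, 'opening': 1.0012972624352996}
scene_0.10.png
top_0.05.png
```

View pics/top_0.05.png

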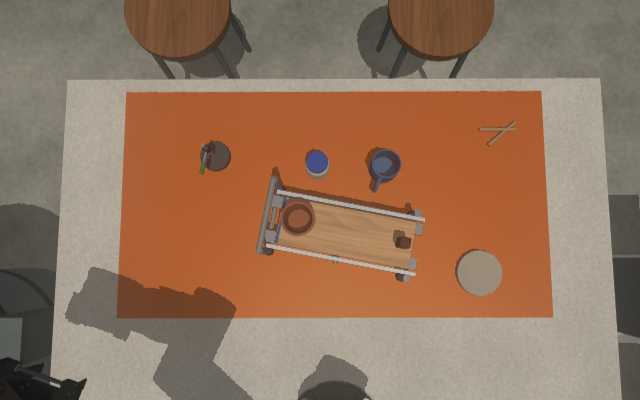

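View pics/scene_0.10.png

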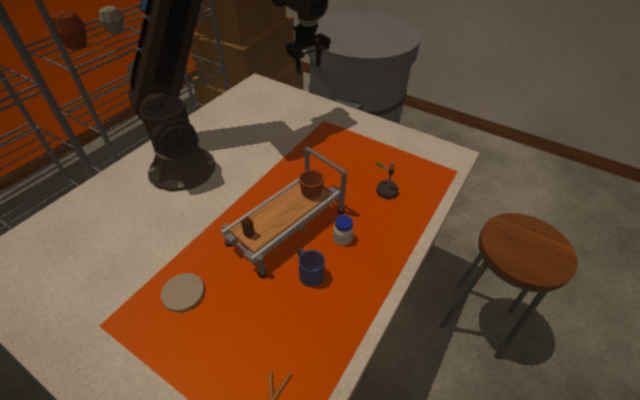

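Top view: rack runs left (world +y); bar at about (268,215), post (403,240), pot (297,218), gauge foot (215,156), with the green tip near (203,170). I'll enlarge this and measure.

```bash
python3 - <<'E'
from h import *
z=np.load('top.npz');p=z['p'];P=z['P']
a=cv2.resize(p[130:290,190:440],None,fx=3.2,fy=3.2,interpolation=cv2.INTER_CUBIC)
cv2.imwrite('pics/topcrop.png',np.clip(a[:,:,::-1]*1.4,0,255))
g=p.astype(int);h=cv2.cvtColor(p,cv2.COLOR_RGB2HSV)
m=(h[...,0]>38)&(h[...,0]<85)&(h[...,1]>90)
v,u=np.nonzero(m[130:200,180:240]);
for a,b in zip(v+130,u+180): print(b,a,P[a,b].round(0),p[a,b])
E
```

```text
202 162 [688. 331. 105.] [ 77 101  54]
203 162 [688. 329. 105.] [ 81 108  66]
204 162 [688. 327. 103.] [76 95 56]
202 163 [685. 331. 105.] [ 78 103  56]
203 163 [686. 329. 103.] [ 80 115  65]
204 163 [686. 327. 102.] [73 98 54]
202 164 [682. 331. 107.] [ 76 105  56]
203 164 [683. 329. 105.] [ 79 112  63]
204 164 [683. 326. 105.] [73 95 52]
201 165 [680. 334. 103.] [82 99 54]
202 165 [680. 331. 106.] [ 76 109  60]
203 165 [680. 328. 107.] [ 75 105  57]
204 165 [680. 326. 104.] [73 91 50]
201 166 [678. 334. 105.] [ 80 100  55]
202 166 [677. 330. 110.] [ 79 114  65]
203 166 [677. 328. 108.] [ 75 102  56]
201 167 [674. 332. 109.] [ 79 102  55]
202 167 [676. 332. 101.] [ 80 115  65]
203 167 [675. 328. 105.] [ 74 100  54]
201 168 [672. 332. 110.] [ 76 103  55]
202 168 [672. 330. 106.] [ 79 114  65]
203 168 [672. 328. 105.] [75 98 54]
201 169 [671. 334. 102.] [ 76 106  58]
202 169 [670. 331. 104.] [ 79 112  63]
203 169 [670. 328. 106.] [73 93 50]
200 170 [668. 336. 104.] [83 98 52]
201 170 [667. 333. 106.] [ 78 111  61]
202 170 [668. 332. 102.] [ 75 104  56]
203 170 [667. 328. 106.] [72 89 49]
200 171 [665. 336. 104.] [ 80 101  54]
201 171 [665. 333. 104.] [ 79 115  65]
202 171 [664. 330. 109.] [ 75 101  55]
200 172 [663. 336. 104.] [ 80 101  54]
201 172 [662. 333. 106.] [ 80 114  65]
202 172 [662. 331. 105.] [74 99 53][ WARN:0@0.093] global loadsave.cpp:1063 imwrite_ Unsupported depth image for selected encoder is fallbacked to CV_8U.
```

View pics/topcrop.png

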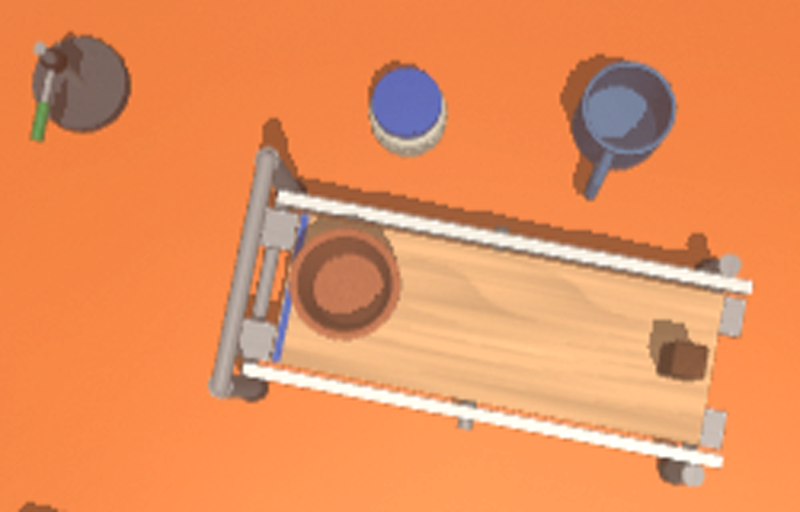

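```bash
cat >> h.py <<'E'
def ray(i,u,v,z):
    f=200/np.tan(np.radians(i['vertical_fov'])/2)
    d=R.from_euler('xyz',i['attitude']).as_matrix()@[(u-i['cx'])/f,(v-i['cy'])/f,1]
    o=np.array(i['origin']); return o+d*(z-o[2])/d[2]
E
python3 - <<'E'
from h import *
i=env.camera_info('top'); c=lambda x,y,z: ray(i,190+(x+.5)/3.2-.5,130+(y+.5)/3.2-.5,z)
gu=[c(278,197,94),c(752,288,94)]; gl=[c(245,369,94),c(721,462,94)]
for g in(gu,gl):
    d=g[0]-g[1]; print('guide',np.array(g).round(1).tolist(),np.linalg.norm(d),np.arctan2(d[1],d[0]))
d=(gu[0]-gu[1])+(gl[0]-gl[1]); n=d/np.linalg.norm(d); lat=np.array([n[1],-n[0],0])
print('n',n,'yaw',np.arctan2(n[1],n[0]), 'width',(gu[0]-gl[0])@lat)
ctr=(sum(gu)+sum(gl))/4
fr=(c(304,218,95)+c(277,360,95))/2
tip=c(37,139,102); base=c(45,100,102)
bar=(c(267,155,187)+c(218,386,187))/2
post=c(684,360,160); pot=c(347,282,150)
for k,q in dict(front=fr,tip=tip,base=base,bar=bar,post=post,pot=pot).items(): print(k,q.round(1),'along',round((q-ctr)@n,1),'lat',round((q-ctr)@lat,1))
z=np.load('top.npz');P=z['P'].reshape(-1,3)
s=P[(P[:,2]>152)&(P[:,2]<168)&(P[:,1]<0)&(P[:,0]>200)&(P[:,0]<600)&(P[:,1]>-250)]
print(len(s),s.mean(0),s.min(0),s.max(0), (s-ctr)@n)
print(((s-ctr)@lat).round(0))
E
```

```text
guide [[615.0, 144.6, 94.0], [542.5, -226.9, 94.0]] 378.45148455512896 1.378036260370052
guide [[480.1, 169.0, 94.0], [407.8, -199.6, 94.0]] 375.66668991909427 1.3771850793051446
n [0.19198472 0.98139792 0.        ] yaw 1.377612241451098 width 137.08806531525804
front [542.6 134.   95. ] along 165.2 lat -0.5
tip [660.2 333.4 102. ] along 383.4 lat 76.7
base [691.2 327.9 102. ] along 384.0 lat 108.2
bar [549.8 159.4 187. ] along 191.5 lat 1.8
post [ 485. -161.  160.] along -135.3 lat -0.3
pot [543.5  86.6 150. ] along 118.9 lat 9.6
124 [ 484.52092157 -164.01799317  158.63013361] [ 471.38986576 -177.32700174  152.10260895] [ 497.36272917 -150.38530616  163.42521545] [-126.67589909 -128.2143566  -130.49610579 -132.53460312 -135.06715699
 -137.19858909 -139.70181708 -126.2539709  -128.41254511 -130.77535574
 -132.79023809 -135.27805602 -137.41604384 -139.81994825 -142.71951899
 -144.63001157 -146.40025513 -149.51151322 -126.94570996 -128.12980458
 -131.08676567 -133.03903691 -135.52847338 -137.67484859 -140.43849338
 -142.21434901 -144.62854515 -146.76767368 -148.95404853 -126.67717824
 
[... 1264 characters left out ...]
142.27506865
 -144.49921941 -146.53167764 -148.49056116 -151.10485728]
[ 11.  11.  11.  11.  12.  12.  13.   8.   8.   9.   9.  10.  10.  11.
  11.  11.  12.  12.   6.   6.   6.   7.   7.   8.   8.   9.   9.   9.
  10.   3.   4.   4.   5.   5.   5.   6.   6.   7.   7.   8.   1.   1.
   2.   2.   3.   3.   3.   4.   5.   5.   5.  -2.  -1.  -1.  -1.  -0.
   0.   1.   2.   2.   2.   3.   3.  -4.  -4.  -3.  -3.  -2.  -2.  -1.
  -1.  -1.  -0.   0.   1.  -6.  -6.  -6.  -5.  -5.  -4.  -4.  -3.  -3.
  -2.  -2.  -1.  -9.  -8.  -8.  -7.  -7.  -7.  -6.  -6.  -5.  -5.  -4.
 -11. -11. -10. -10.  -9.  -9.  -8.  -8.  -8.  -7.  -6. -13. -12. -12.
 -12. -11. -11. -10. -10.  -9.  -9. -13. -12. -12. -12. -11.]
```

```bash
cat >> h.py <<'E'
def to(x,y,z,yaw=1.3776,frm=None):
    s=env.state(); p,r=s['eef_pos'],s['tcp_rot']
    if frm is not None: p=np.array(frm)
    d=R.from_euler('xyz',r).as_matrix().T@(np.array([x,y,z])-p)
    t=-(yaw-r[2]); print('shift',d.round(1),'turn',round((t+np.pi)%(2*np.pi)-np.pi,3))
E
python3 -c "
from h import *
to(340,440,290)"
```

```text
shift [-182.4  -99.5 -106.6] turn 1.44
```

The rows are not in the units I measure in: shifts go in shares of 400 mm and turns go in shares of 4 rad. I convert before sending: -182 mm / 400 = -0.455, -146 mm / 400 = -0.365, 0.6 rad / 4 = 0.15.

Call:
{"name": "nudge_tcp", "arguments": {"motion": [[[-0.0925,-0.05,-0.055,0.03,1],[-0.1825,-0.1,-0.1075,0.06,1],[-0.275,-0.15,-0.16,0.09,1],[-0.365,-0.2,-0.2125,0.12,1],[-0.455,-0.2475,-0.2675,0.15,1]]]}}

```text
t: 0.52
eef_pos: [325.5, 455.1, 279.7]
tcp_rot: [-3.141, 0.0, 2.212]
ft_force: [0.1, 1.1, 0.4]
opening: 0.996
grip_force: 0.0
```

```bash
python3 -c "
from h import *
to(440,240,290)"
```

```text
shift [-240.9  -37.   -10.2] turn 0.835
```

In the tool's units: -200 mm / 400 = -0.5, -160 mm / 400 = -0.4, 0.6 rad / 4 = 0.15.

Call:
{"name": "nudge_tcp", "arguments": {"motion": [[[-0.1,-0.0175,0,0.03,1],[-0.2,-0.0375,0,0.06,1],[-0.3,-0.055,0,0.09,1],[-0.4,-0.0725,0,0.12,1],[-0.5,-0.0925,0,0.15,1]]]}}

```text
t: 0.93
eef_pos: [416.3, 273.0, 279.1]
tcp_rot: [-3.142, -0.0, 1.612]
ft_force: [1.7, -0.3, 0.3]
opening: 0.999
grip_force: 0.0
```

```bash
python3 -c "
from h import *
to(484.5,-164,260,frm=None)"
```

```text
shift [-439.5   50.2   19.1] turn 0.234
```

In the tool's units: -205 mm / 400 = -0.5125, -164 mm / 400 = -0.41, 0.234 rad / 4 = 0.0585.

Call:
{"name": "nudge_tcp", "arguments": {"motion": [[[-0.1025,0.0075,0,0.0125,1],[-0.205,0.015,0,0.025,1],[-0.3075,0.0225,0,0.0375,1],[-0.41,0.03,0,0.05,1],[-0.5125,0.0375,0,0.0585,1]]]}}

```text
t: 1.35
eef_pos: [440.1, 68.9, 279.1]
tcp_rot: [-3.141, -0.0, 1.381]
ft_force: [1.7, -0.3, 0.1]
opening: 0.999
grip_force: 0.0
```

Call:
{"name": "nudge_tcp", "arguments": {"motion": [[[-0.1,0.025,0,0,1],[-0.2,0.05,0,0,1],[-0.3,0.075,0,0,1],[-0.4,0.1,0,0,1],[-0.5,0.125,0,0,1]]]}}

```text
t: 1.77
eef_pos: [451.9, -137.0, 279.1]
tcp_rot: [-3.142, -0.0, 1.384]
ft_force: [0.8, 0.7, -0.3]
opening: 1.002
grip_force: 0.0
```

Call:
{"name": "nudge_tcp", "arguments": {"motion": [[[0,0,0,0,1],[0,0,0,0,1],[0,0,0,0,1]]]}}

```text
t: 2.02
eef_pos: [452.1, -134.7, 278.9]
tcp_rot: [-3.141, -0.001, 1.383]
ft_force: [-0.1, -0.1, 0.4]
opening: 1.002
grip_force: 0.0
```

```bash
python3 -c "
from h import *
to(484.5,-164,124)
p,d,i=grab('wrist');print(i);np.savez('w.npz',p=p,d=d,P=cloud(d,i))"; ls pics
```

```text
shift [-22.8  37.4 154.8] turn 0.005
{'vertical_fov': 59.329849658092236, 'cx': 317.9945964716675, 'cy': 195.68778544987254, 'origin': array([467.54168311, -59.57019752, 480.07767964]), 'attitude': array([ 2.86495075e+00,  9.00328143e-04, -1.88077685e-01])}
scene_0.10.png
top_0.05.png
topcrop.png
wrist_2.07.png
```

View pics/wrist_2.07.png

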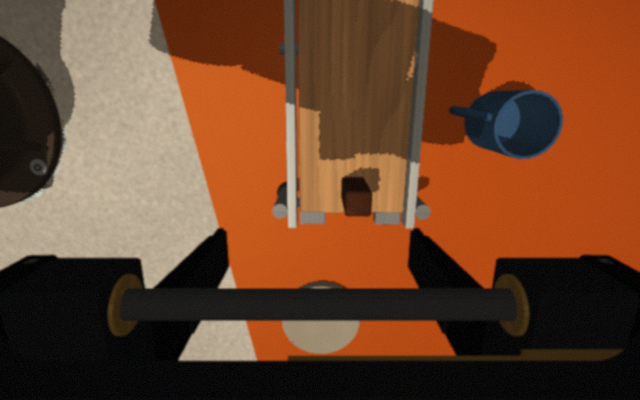

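```bash
python3 -c "
from h import *
P=np.load('w.npz')['P'].reshape(-1,3)
s=P[(abs(P[:,2]-160)<5)&(np.hypot(P[:,0]-484,P[:,1]+163)<35)]
n=np.array([.192,.9814,0]);l=np.array([.9814,-.192,0])
print(len(s),s.mean(0),np.percentile(s@n,[1,99]),np.percentile(s@l,[1,99]),cv2.minAreaRect(s[:,:2].astype(np.float32)))"
```

```text
697 [ 485.83678665 -162.53554758  159.75113503] [-79.02625422 -54.47982915] [495.54042783 520.88899251] ((486.17864990234375, -163.044921875), (25.097692489624023, 26.059362411499023), 79.24349975585938)
```

Wrist view: post at (357,195), clear on all sides; located at (486,-163), yaw matches the tool.

In the tool's units: 110 mm / 400 = 0.275, 38.6 mm / 400 = 0.0965.

Call:
{"name": "nudge_tcp", "arguments": {"motion": [[[-0.0538,0.0965,0,0,1],[-0.0538,0.0965,0.1,0,1],[-0.0538,0.0965,0.1875,0,1],[-0.0538,0.0965,0.25,0,1],[-0.0538,0.0965,0.275,0,1]]]}}

```text
t: 2.48
eef_pos: [485.2, -161.1, 166.2]
tcp_rot: [-3.137, -0.001, 1.386]
ft_force: [0.2, -0.5, 0.2]
opening: 1.0
grip_force: 0.0
```

Call:
{"name": "nudge_tcp", "arguments": {"motion": [[[0,0,0,0,1],[0,0,0,0,1]]]}}

```text
t: 2.65
eef_pos: [486.9, -162.6, 170.1]
tcp_rot: [3.141, 0.0, 1.385]
ft_force: [0.2, -0.1, 0.1]
opening: 0.998
grip_force: 0.0
```

```bash
python3 -c "
from h import *
to(486,-163,124)"
```

```text
shift [-0.6 -0.9 46.1] turn 0.008
```

In the tool's units: 46 mm / 400 = 0.115, 35 mm / 400 = 0.0875.

Call:
{"name": "nudge_tcp", "arguments": {"motion": [[[-0.0015,-0.002,0.05,0,1],[-0.0015,-0.002,0.0875,0,1],[-0.0015,-0.002,0.115,0,1],[-0.0015,-0.002,0.115,0,1],[-0.0015,-0.002,0.115,0,0.8]]]}}

```text
t: 3.07
eef_pos: [486.2, -163.7, 124.6]
tcp_rot: [3.14, 0.0, 1.384]
ft_force: [0.3, -0.5, 0.9]
opening: 0.97
grip_force: 0.0
```

Call:
{"name": "nudge_tcp", "arguments": {"motion": [[[0,0,0,0,0.5],[0,0,0,0,0.4],[0,0,0,0,0.3],[0,0,0,0,0.2],[0,0,0,0,0.1]]]}}

```text
t: 3.48
eef_pos: [485.6, -163.8, 123.5]
tcp_rot: [3.141, 0.0, 1.384]
ft_force: [-0.3, 0.7, -0.1]
opening: 0.639
grip_force: 0.0
```

Call:
{"name": "nudge_tcp", "arguments": {"motion": [[[0,0,0,0,0],[0,0,0,0,0],[0,0,0,0,0],[0,0,0,0,0],[0,0,0,0,0]]]}}

```text
t: 3.9
eef_pos: [485.4, -163.7, 123.1]
tcp_rot: [-3.142, -0.0, 1.384]
ft_force: [0.7, -0.5, -0.7]
opening: 0.287
grip_force: 0.0
```

Call:
{"name": "nudge_tcp", "arguments": {"motion": [[[0,0,0,0,0],[0,0,0,0,0],[0,0,0,0,0],[0,0,0,0,0]]]}}

```text
t: 4.23
eef_pos: [485.5, -163.7, 123.1]
tcp_rot: [3.142, -0.0, 1.384]
ft_force: [0.7, -0.8, -0.8]
opening: 0.268
grip_force: 30.0
```

In the tool's units: 20 mm / 400 = 0.05, 17 mm / 400 = 0.0425.

Call:
{"name": "nudge_tcp", "arguments": {"motion": [[[0.005,0,0,0,0],[0.015,0,0,0,0],[0.03,0.0003,0,0,0],[0.0425,0.0003,0,0,0],[0.05,0.0003,0,0,0]]]}}

```text
t: 4.65
eef_pos: [489.3, -143.3, 123.1]
tcp_rot: [-3.141, -0.0, 1.384]
ft_force: [-0.4, -3.0, -2.1]
opening: 0.269
grip_force: 30.0
```

Call:
{"name": "nudge_tcp", "arguments": {"motion": [[[0.0075,0,0,0,0],[0.02,0,0,0,0],[0.0375,0.0003,0,0,0],[0.055,0.0003,0,0,0],[0.0625,0.0003,0,0,0]]]}}

```text
t: 5.07
eef_pos: [494.1, -118.5, 123.1]
tcp_rot: [-3.141, -0.0, 1.384]
ft_force: [-0.4, -2.2, -1.4]
opening: 0.268
grip_force: 30.0
```

In the tool's units: 25 mm / 400 = 0.0625, 22 mm / 400 = 0.055.

Call:
{"name": "nudge_tcp", "arguments": {"motion": [[[0.0075,0,0,0,0],[0.02,0,0,0,0],[0.0375,0.0003,0,0,0],[0.055,0.0003,0,0,0],[0.0625,0.0005,0,0,0]]]}}

```text
t: 5.48
eef_pos: [499.0, -94.0, 123.1]
tcp_rot: [-3.141, -0.0, 1.384]
ft_force: [-1.0, -3.1, -2.3]
opening: 0.268
grip_force: 30.0
```

Call:
{"name": "nudge_tcp", "arguments": {"motion": [[[0.0075,0,0,0,0],[0.02,0,0,0,0],[0.0375,0.0003,0,0,0],[0.055,0.0003,0,0,0],[0.0625,0.0005,0,0,0]]]}}

```text
t: 5.9
eef_pos: [503.8, -69.6, 123.2]
tcp_rot: [3.142, -0.0, 1.384]
ft_force: [-0.4, -3.8, -1.1]
opening: 0.266
grip_force: 30.0
```

```bash
python3 -c "
from h import *
grab('scene')"; ls pics
```

```text
scene_0.10.png
scene_5.95.png
top_0.05.png
topcrop.png
wrist_2.07.png
```

In the tool's units: 25 mm / 400 = 0.0625, 22 mm / 400 = 0.055.

Call:
{"name": "nudge_tcp", "arguments": {"motion": [[[0.0075,0,0,0,0],[0.02,0,0,0,0],[0.0375,0.0003,0,0,0],[0.055,0.0003,0,0,0],[0.0625,0.0005,0,0,0]]]}}

```text
t: 6.37
eef_pos: [508.7, -45.1, 123.2]
tcp_rot: [3.142, -0.0, 1.384]
ft_force: [-1.1, -3.4, 0.1]
opening: 0.267
grip_force: 30.0
```

Call:
{"name": "nudge_tcp", "arguments": {"motion": [[[0.0075,0,0,0,0],[0.02,0,0,0,0],[0.0375,0.0003,0,0,0],[0.055,0.0003,0,0,0],[0.0625,0.0005,0,0,0]]]}}

```text
t: 6.78
eef_pos: [513.6, -20.6, 123.2]
tcp_rot: [3.141, -0.0, 1.384]
ft_force: [-0.4, -4.6, 1.8]
opening: 0.267
grip_force: 30.0
```

Call:
{"name": "nudge_tcp", "arguments": {"motion": [[[0.0075,0,0,0,0],[0.02,0,0,0,0],[0.0375,0.0003,0,0,0],[0.055,0.0003,0,0,0],[0.0625,0.0005,0,0,0]]]}}

```text
t: 7.2
eef_pos: [518.4, 3.6, 123.3]
tcp_rot: [3.141, -0.0, 1.384]
ft_force: [-1.4, -4.5, 2.2]
opening: 0.267
grip_force: 30.0
```

Call:
{"name": "nudge_tcp", "arguments": {"motion": [[[0.0075,0,0,0,0],[0.02,0,0,0,0],[0.0375,0.0003,0,0,0],[0.055,0.0003,0,0,0],[0.0625,0.0005,0,0,0]]]}}

```text
t: 7.62
eef_pos: [523.3, 27.9, 123.5]
tcp_rot: [3.141, 0.0, 1.384]
ft_force: [-1.0, -5.7, 4.8]
opening: 0.267
grip_force: 30.0
```

```bash
python3 -c "
from h import *
p,d,i=grab('top');np.savez('top2.npz',p=p,d=d,P=cloud(d,i))
a=cv2.resize(p[130:250,190:315],None,fx=5,fy=5,interpolation=cv2.INTER_CUBIC)
cv2.imwrite('pics/t2.png',np.clip(a[:,:,::-1]*1.4,0,255).astype(np.uint8))
"
```

```text
(no output)
```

View pics/t2.png

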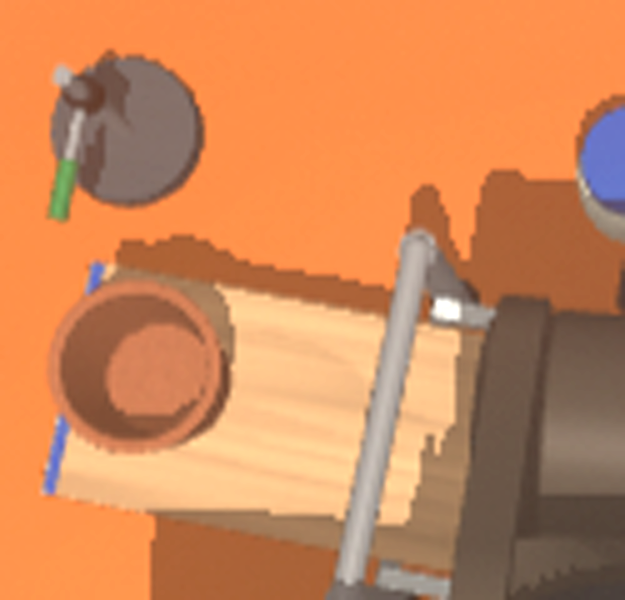

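Board end: outer stripe corners at crop (91,262) and (43,493); green tip's end centre at (58,219); pot standing upright on the board.

```bash
python3 - <<'E'
from h import *
i=env.camera_info('top'); c=lambda x,y,z: ray(i,190+(x+.5)/5-.5,130+(y+.5)/5-.5,z)
n=np.array([.192,.9814,0]);l=np.array([.9814,-.192,0])
a,b=c(91,262,95),c(43,493,95); t=c(58,217,102); g=c(66,160,102)
print(a,b,t,g); e=a-b; print('len',np.linalg.norm(e),'yaw of normal',np.arctan2(e[1],e[0])+np.pi/2)
print('remaining',(t-(a+b)/2)@n,'ptr dir',np.arctan2(*(g-t)[1::-1]), 'gap',(t-a)@l)
s=env.state()['eef_pos'];f=s+(170+140)*n; print('post-based front',f[:2],'remaining',(t-f)@n)
z=np.load('top2.npz');P=z['P'];h=cv2.cvtColor(z['p'],cv2.COLOR_RGB2HSV)
m=(h[...,0]>105)&(h[...,0]<130)&(h[...,1]>90); m[:, :190]=0;m[:,212:]=0;m[:175]=0;m[235:]=0
q=P[m]; print('stripe',len(q),q.mean(0),np.percentile(q@n,[2,50,98]))
m=(h[...,0]>38)&(h[...,0]<85)&(h[...,1]>90);m[:,:190]=0;m[:,240:]=0;m[:130]=0;m[200:]=0
q=P[m];print('green',np.percentile(q@n,[2,50,98]),np.median(q[:,2]),'tip ray',t@n)
E
```

```text
[638.60840863 318.11314796  95.        ] [522.06545856 339.21893263  95.        ] [660.3940291  333.40821954 102.        ] [689.47145767 330.13560038 102.        ]
len 118.43864807139917 yaw of normal 1.3916393076411335
remaining 20.024937048699876 ptr dir -0.11207679457964695 gap 18.443754180780953
post-based front [582.89092225 332.40445594] remaining 15.865690110399985
stripe 28 [559.95257138 329.85008027  93.76668754] [428.50700542 431.0485547  433.9072942 ]
green [449.9613382  453.69018112 457.5732979 ] 104.95206490845294 tip ray 454.0024802452207
```

In the tool's units: 18.5 mm / 400 = 0.0463, 16 mm / 400 = 0.04.

Call:
{"name": "nudge_tcp", "arguments": {"motion": [[[0.0075,0,0,0,0],[0.0175,0,0,0,0],[0.03,0.0003,0,0,0],[0.04,0.0003,0,0,0],[0.0463,0.0003,0,0,0]]]}}

```text
t: 8.08
eef_pos: [526.9, 45.5, 123.6]
tcp_rot: [3.141, 0.0, 1.384]
ft_force: [-1.6, -8.6, 8.0]
opening: 0.27
grip_force: 30.0
```

Call:
{"name": "nudge_tcp", "arguments": {"motion": [[[0,0,0,0,0],[0,0,0,0,0],[0,0,0,0,0],[0,0,0,0,0]]]}}

```text
t: 8.42
eef_pos: [526.9, 45.7, 123.4]
tcp_rot: [3.141, -0.0, 1.384]
ft_force: [0.3, -2.8, 3.8]
opening: 0.271
grip_force: 30.0
```

```bash
python3 -c "
from h import *
p,d,i=grab('top');np.savez('top3.npz',p=p,d=d,P=cloud(d,i))
a=cv2.resize(p[140:240,185:250],None,fx=6,fy=6,interpolation=cv2.INTER_CUBIC)
q,_,_=grab('scene');b=cv2.resize(q[130:230,275:425][:,:],None,fx=2.6,fy=6,interpolation=cv2.INTER_CUBIC)
b=cv2.resize(q[130:230,300:410],None,fx=3.6,fy=3.6,interpolation=cv2.INTER_CUBIC)
b=cv2.copyMakeBorder(b,0,a.shape[0]-b.shape[0],0,0,cv2.BORDER_CONSTANT)
cv2.imwrite('pics/t3.png',np.clip(np.hstack([a,b])[:,:,::-1]*1.4,0,255).astype(np.uint8))
"
```

```text
(no output)
```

View pics/t3.png

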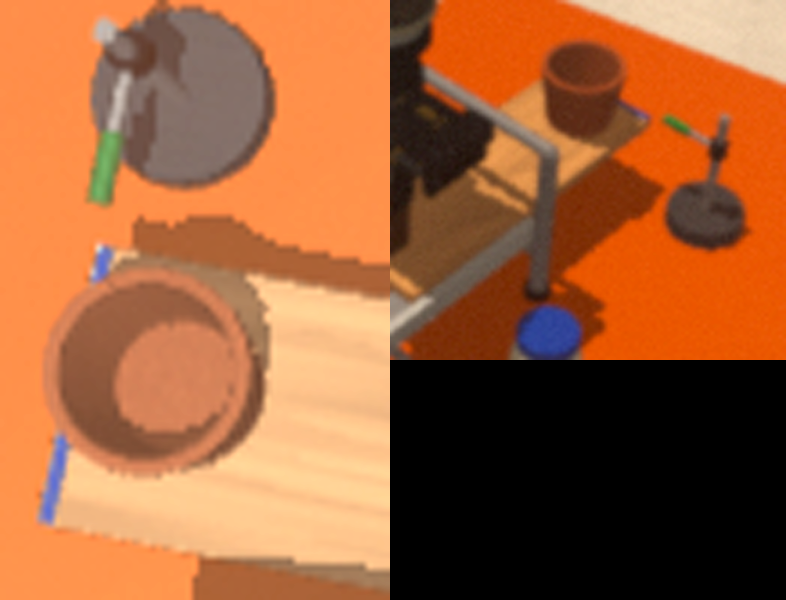

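```bash
python3 - <<'E'
from h import *
i=env.camera_info('top'); c=lambda x,y,z: ray(i,185+(x+.5)/6-.5,140+(y+.5)/6-.5,z)
n=np.array([.192,.9814,0])
a,b=c(97,246,95),c(40,524,95); t=c(100,203,102)
print('remaining',(t-(a+b)/2)@n,a@n,b@n,t@n)
z=np.load('top3.npz');P=z['P'];h=cv2.cvtColor(z['p'],cv2.COLOR_RGB2HSV)
m=(h[...,0]>105)&(h[...,0]<130)&(h[...,1]>90); m[:, :185]=0;m[:,212:]=0;m[:175]=0;m[235:]=0
v,u=np.nonzero(m); q=np.array([ray(i,x,y,95)@n for x,y in zip(u,v)]);print('stripe',q.min(),np.median(q),q.max(),P[m][:,2].mean())
s=env.state()['eef_pos'];print('post-based',(t-s)@n-310)
E
```

```text
remaining 1.673720782322766 453.0610808370701 450.8884147837227 453.6484685927192
stripe 447.1303604260018 449.10786808022414 451.1001563689333 93.8502237060309
post-based -2.3347806537399265
```

```bash
python3 -c "
from h import *
print(env.job_done()); s=env.state(); print(s['t'],s['eef_pos'],s['grip_force'])"
```

```text
the job is handed in; nothing more can be done
None
the job is handed in; nothing more can be done
```

I slid the board out under the bar until its striped end was within about 2–3 mm of level with the green tip (by my camera measurements). I handed the job in at about 8.5 s, with the gripper still holding the post at 30 N, the pot upright on the board and the gauge untouched; no verdict was returned.

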